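# Feel the carrier wells for a leftover spacer, then seat the moisture tin

### The job

One of the two wells of the blue carrier still has a black rubber spacer lying in it. Feel down into the wells with the closed fingertips until you have touched the bare floor of the empty one, then take the white moisture tin that stands on the green glass plate and set it gently, not dropped, into that empty well, upright and fully home, and let go.

Things in the scene. Friction and masses are not known exactly. Their poses are not given: they have to be found in the camera images.
- tin_center (a point): Centre (half-way up) of the closed white tin, 57 mm across, 38 mm tall, about 80 g, that stands on the green glass plate (292 x 150 x 6 mm, lying flat). Seated, only its top 20 mm stands above the carrier: grip just its topmost 15 mm or so, as lower fingers would strike the carrier before the tin is home. Like tins standing on the bare table are not the one meant.
- tin: The same tin; origin at the centre of its underside, z up.
- floor_a: Black rubber floor of the left (+y) well; origin at the centre of its top surface, z up, y along the carrier toward +y. The blue carrier is a fixed block 100 x 200 x 30 mm with two round wells, 100 mm apart along its length (y). Each is 63 mm wide, with a 5 mm bevel round the mouth, and its floor lies 18 mm below the block's top.
- floor_b: The same for the right (-y) well. In one well, now this, now the other, a leftover black rubber spacer puck (not listed; 52 mm across, 11 mm thick) lies flat on the floor, as black as it and hard to see. Closed fingertips lowered into the middle of a well stop at this origin's height if it is empty, 11 mm higher on the puck. Floor and puck are firm.
Things that resemble listed ones, but are neither listed nor needed, are in the scene too. Leave any orange or turquoise look-alike of the tin alone.

How it is judged:
On the way:
1. the fingertips have touched the bare floor of the empty well ((contact force between the fingers and floor_a above 0.5 N or contact force between the fingers and floor_b above 0.5 N)), for 0.02 s.
At the end, for the whole second after the job is handed in: The tin from the green plate stands at rest in the empty well: its centre within 10 mm of the well's axis and less than 24 mm above the well's floor (19 mm when fully home), upright within 10 degrees (((horizontal distance between tin_center and floor_a below 0.01 m and z of tin_center in the frame of floor_a below 0.024 m) or (horizontal distance between tin_center and floor_b below 0.01 m and z of tin_center in the frame of floor_b below 0.024 m)) and angle between tin's own z axis and vertical below 0.17 rad and linear speed of tin below 0.02 m/s); the robot touches nothing.
It fails at once if the tin is dropped into a well (moves faster than 0.7 m/s at the well's mouth) ((horizontal distance between tin_center and floor_a below 0.03 m or horizontal distance between tin_center and floor_b below 0.03 m) and height (world z) of tin_center below 0.065 m and linear speed of tin above 0.7 m/s).
It also fails if it takes over 54 s, if anything falls off the work surface, if the arm or the gripper's body presses on something with over 40 N, if the wrist force passes 120 N, or if a joint passes its speed limit or range.

### The arm

A 7-joint arm with a two-finger parallel gripper is mounted at the origin on a cart in front of the work surface, level with it; the furniture and walls round the work are solid. World frame = base frame: x ahead of the robot, y to its left, z up, the work surface at z = 0. Lengths are in m, angles in rad, forces in N, time in s.
With the tool pointing down it reaches from about 0.425 to 0.825 m from the base axis. Payload 3.6 kg.
Tool frame: the origin (TCP) lies midway between the tips of the shut fingers; the grasp point (between the pads) lies 19 mm behind it (env.grip_depth is the distance from the TCP to the grasp point, in m); x points along the fingers, y is the direction in which the jaws open and shut, and the axes are right-handed (so a half turn about x gives the same grasp; the last joint's range is limited). The gripper opens to 93 mm and grips with 3 to 60 N. Pads are 15 mm wide; open, the fingers measure 128 mm over their backs; the gripper's body (75 mm by 188 mm) begins 65 mm behind the grasp point.
Start: joints at [-1.248, 0.615, -0.013, 1.423, 0.008, 1.103, -0.04], TCP at [0.222, 0.611, 0.219] pointing down, gripper open.
Joint ranges: [-3.12, 3.12], [-0.3, 2.06], [-1.34, 1.32], [0.26, 2.42], [-1.36, 4.5], [0.01, 1.98], [-2.84, 2.84]. Speed limits (rad/s): [2.79, 2.79, 3.14, 3.14, 3.14, 3.14, 3.14].

### API

Orientations are given as a unit quaternion [x, y, z, w].
In Python, from rig import env, gripper_to, ik, monitor, imaging, workorder, spotter gives the robot as it stands. Calls block until the motion is done:
- env.reach(position, orientation): joint-space move of the TCP to a pose.
- env.line_to(position, frame=None, feed=0.15, max_force=None): straight line of the TCP; frame=None keeps the orientation; feed is the mean speed in m/s. With max_force (N) it stops when the force on the tool has changed by that much, and returns True; else False.
- env.goto_joints(angles): joint-space move.
- gripper_to(opening): opening from 0.0 (shut) to 1.0 (fully open); the grip force is fixed at half the most; returns when the fingers have stopped.
- env.dwell(seconds).
- ik(position, orientation): joint angles nearest the present ones, or None.
- monitor.get_obs(): the state.
- imaging.get_image(name): name is "side" or "top"; returns a dict with "pixels" (384x512x3 uint8, red, green, blue), "fx", "fy", "cx", "cy" (pixels), "k1" (the pictures are not rectified: a ray, as slopes to the right and down, at radius r is drawn at 1 + k1 r^2 times it, then the intrinsics apply), "camera_from_world" (4x4, takes a point from world to camera coordinates). Camera axes: x right, y down, z forward; pixel columns grow to the right and rows downward; lengths in m; the calibration is good to about 2 mm. A picture is of the moment at which its call begins. There is no depth.
A pose or a line that the arm cannot do raises env.Unreachable and nothing moves.
- workorder.job_done(): hands the job in, once; it reports no verdict.
Trained networks look in a picture, given as the dict that the camera call returned (one of the last four; its "shot" number tells which), for a name from the list of things; names that differ only in an ending like _2 or _b are one class to them, and where a whole thing is asked for, a point or a joint stands for the part that bears it (a point fixed in the world has none). Each returns a list of dicts, best first, with "confidence" (0 to 1); they miss things now and then, are a little off and sometimes report something else, mostly with a low value. They report only what shows in the picture. A call takes as long as a camera call. They do not tell look-alikes from the thing itself.
- spotter.spot_in(name, picture): "bbox" ([centre column, centre row, width, height] in pixels, round what is visible of it).
The state is a dict: "clock": time; "joint_pos": joint angles; "qd": joint speeds; "joint_efforts": joint torques, N m; "tool_pos": TCP position; "orientation": TCP orientation; "contact_force": force on the tool from outside, world axes, zero at the start; "torque": the same for the moment, N m; "grip_width": opening from 0.0 (shut) to 1.0 (fully open).
Only numpy, scipy, OpenCV 4.12 (cv2) and the standard library are available. Lean on these libraries where they do the work, as an engineer would, in place of code of your own. Each camera call takes 0.05 s, during which the arm holds its last target. There are 200 camera calls.

## Working session

There is one attempt and no reset: what is moved stays moved. The work goes in short steps, each a Python script; the robot and the scene stay as the last script left them, time stands still between calls to the robot, and variables do not carry over. Pictures are saved under pics/ and viewed, about 8 in all and at most 12, crops included, and the job is handed in when it is done.

```bash
mkdir -p pics; cat > h.py <<'E'
from rig import env, gripper_to, ik, monitor, imaging, workorder, spotter
import numpy as np, cv2
def D(im):
    K=np.array([[im["fx"],0,im["cx"]],[0,im["fy"],im["cy"]],[0,0,1]],float)
    return K,np.array([im["k1"],0,0,0],float)
def px2w(im,u,v,z):
    K,d=D(im)
    n=cv2.undistortPoints(np.array([[[u,v]]],float),K,d)[0,0]
    T=np.array(im["camera_from_world"]);R=T[:3,:3];c=-R.T@T[:3,3]
    r=R.T@np.array([n[0],n[1],1]);return c+r*(z-c[2])/r[2]
def w2px(im,p):
    K,d=D(im);T=np.array(im["camera_from_world"])
    return cv2.projectPoints(np.array([p],float),cv2.Rodrigues(T[:3,:3])[0],T[:3,3],K,d)[0][0,0]
E
python3 - <<'E'
from h import *
ims={n:imaging.get_image(n) for n in("top","side")}
for n,im in ims.items():
    cv2.imwrite(f"pics/{n}0.png",im["pixels"][:,:,::-1])
    T=np.array(im["camera_from_world"]);print(n,-T[:3,:3].T@T[:3,3])
    for t,z in(("tin",.025),("floor_a",.012)):
        for d in spotter.spot_in(t,im):
            b=d["bbox"];print(t,round(d["confidence"],2),np.round(b,1),px2w(im,b[0],b[1],z).round(3))
s=monitor.get_obs();print(s["clock"],s["orientation"],s["tool_pos"])
E
```

```text
top [0.27753244 0.10343199 1.22322387]
tin 0.91 [129.4 214.8  25.9  22.5] [0.393 0.425 0.025]
tin 0.63 [184.7 172.5  22.8  23.8] [0.512 0.269 0.025]
tin 0.61 [243.2 168.9  17.6  21.1] [0.519 0.102 0.025]
floor_a 0.52 [318.4 175.9  16.1  21.9] [ 0.496 -0.116  0.012]
floor_a 0.51 [185.9 174.   19.9  22.2] [0.51  0.268 0.012]
side [ 0.47450156 -0.81447013  0.69250574]
tin 0.83 [264.5 154.8  22.   22.3] [0.505 0.265 0.025]
tin 0.62 [228.1 127.5  18.4  22.1] [0.4   0.412 0.025]
floor_a 0.77 [259.6 256.8  34.6  16.9] [ 0.492 -0.11   0.012]
0.3 [ 0.12236472  0.6964398  -0.123014    0.69632323] [0.22205712 0.61060545 0.21822461]
```

View pics/top0.png

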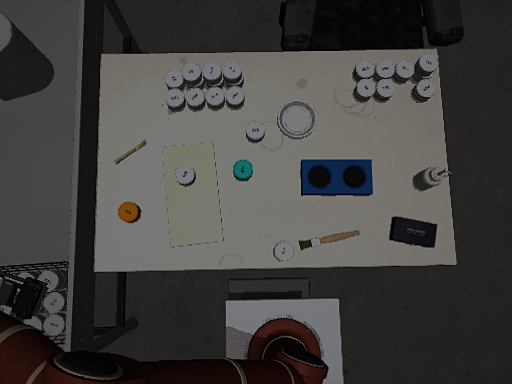

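View pics/side0.png

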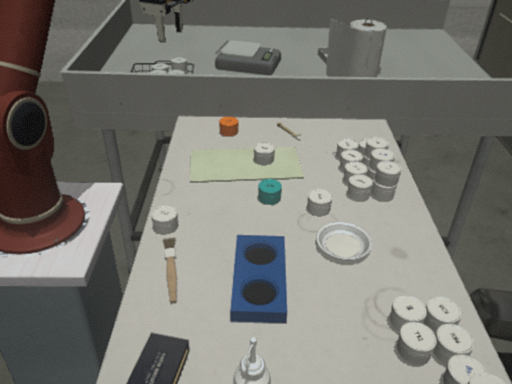

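Top view: the target white tin is at (185,175) on the green plate, and the carrier at (336,177) with wells at (319,176) and (354,176). The side view agrees: tin (264,154), wells (260,254) and (260,292). Next I'll fit silhouettes to refine these.

```bash
cat >> h.py <<'E'
from scipy.optimize import minimize
S=6
def fit(ims,masks,pts,x0):
    """pts(x)-> Nx3 of convex body; maximise summed IoU with masks"""
    bm=[]
    for im,m in zip(ims,masks):
        ys,xs=np.nonzero(m);o=(xs.min()-8,ys.min()-8);w=xs.max()-o[0]+9;h=ys.max()-o[1]+9
        c=m[o[1]:o[1]+h,o[0]:o[0]+w].astype(np.float32)
        bm.append((o,cv2.resize(c,None,fx=S,fy=S,interpolation=cv2.INTER_LINEAR)>.5))
    def cost(x):
        t=0
        for im,(o,m) in zip(ims,bm):
            q=np.array([w2px(im,p) for p in pts(x)])
            q=((q-o+.5)*S-.5)
            hull=cv2.convexHull(q.astype(np.float32))
            r=np.zeros(m.shape,np.uint8);cv2.fillPoly(r,[np.round(hull*16).astype(np.int32)],1,shift=4)
            r=r>0;t+=1-(r&m).sum()/(r|m).sum()
        return t/len(ims)
    sim=np.array([x0]+[np.array(x0)+np.eye(len(x0))[i]*(.012 if i<2 else .06) for i in range(len(x0))])
    r=minimize(cost,x0,method="Nelder-Mead",options=dict(initial_simplex=sim,xatol=1e-4,fatol=1e-4,maxiter=120))
    return r.x,r.fun
def blob(m,u,v,win):
    k=np.zeros_like(m);k[v-win:v+win,u-win:u+win]=m[v-win:v+win,u-win:u+win];m=cv2.morphologyEx(k.astype(np.uint8),cv2.MORPH_OPEN,np.ones((2,2)))
    n,l,st,c=cv2.connectedComponentsWithStats(m)
    b=l==1+st[1:,4].argmax()
    cs,_=cv2.findContours(b.astype(np.uint8),cv2.RETR_EXTERNAL,cv2.CHAIN_APPROX_NONE)
    return cv2.drawContours(np.zeros(m.shape,np.uint8),cs,-1,1,-1)>0
def box(x):
    c,s=np.cos(x[2]),np.sin(x[2])
    return [[x[0]+c*a-s*b,x[1]+s*a+c*b,z] for a in(-.05,.05) for b in(-.1,.1) for z in(0,.03)]
def cyl(z0):
    return lambda x:[[x[0]+.0285*np.cos(t),x[1]+.0285*np.sin(t),z] for t in np.linspace(0,6.28,25) for z in(z0,z0+.038)]
def bluemask(im):
    h=cv2.cvtColor(im["pixels"],cv2.COLOR_RGB2HSV);return (h[...,0]>100)&(h[...,0]<130)&(h[...,1]>120)
def notgreen(im):
    h=cv2.cvtColor(im["pixels"],cv2.COLOR_RGB2HSV);return h[...,1]<28
E
python3 - <<'E'
from h import *
ims=[imaging.get_image(n) for n in("top","side")]
for im,(u,v) in zip(ims,((186,174),(264,154))):
    h=cv2.cvtColor(im["pixels"],cv2.COLOR_RGB2HSV);print(h[v,u-14:u+15,1])
bl=[blob(bluemask(i),u,v,60) for i,(u,v) in zip(ims,((336,177),(260,278)))]
ng=[blob(notgreen(i),u,v,16) for i,(u,v) in zip(ims,((186,174),(264,154)))]
for a,b in((0,2),(0,1),(1,2)):
    print("box",*fit(ims[a:b],bl[a:b],box,[.495,-.16,0.]), "tin",*fit(ims[a:b],ng[a:b],cyl(.006),[.508,.266]))
vis=[]
for im,m,n,(u,v) in zip(ims*2,bl+ng,[0]*4,((336,177),(260,278),(186,174),(264,154))):
    p=im["pixels"][:,:,::-1].copy();cs,_=cv2.findContours(m.astype(np.uint8),0,1);w=24 if len(vis)>1 else 50
    p=cv2.resize(p[v-w:v+w,u-w:u+w],(280,280),interpolation=cv2.INTER_NEAREST)
    cs=[((c-[u-w,v-w]+.5)*280/(2*w)).astype(np.int32) for c in cs];cv2.drawContours(p,cs,-1,(0,0,255),1);vis.append(p)
cv2.imwrite("pics/fit.png",np.vstack([np.hstack(vis[:2]),np.hstack(vis[2:])]))
E
```

```text
[33 36 32  6 16 12 10 12 12 12 10 12 13 12 13 14 10 10 10 14 12  8  3 35
 29 29 30 27 30]
[42 39 40 39 28 16 20 17 16 16 12 16 14 18 14 11 19 13 20 18 14 14 17 16
 31 36 38 39 38]
box [ 0.48980965 -0.16869976 -0.02040664] 0.10491954172744627 tin [0.50529607 0.26826484] 0.2513246529571621
box [ 0.48831476 -0.16781434 -0.02640743] 0.044917283178396605 tin [0.50387602 0.26593081] 0.11244919464097547
box [ 0.49377785 -0.14125833 -0.03136501] 0.13281899335714697 tin [0.50627634 0.28950534] 0.327683615819209
```

View pics/fit.png

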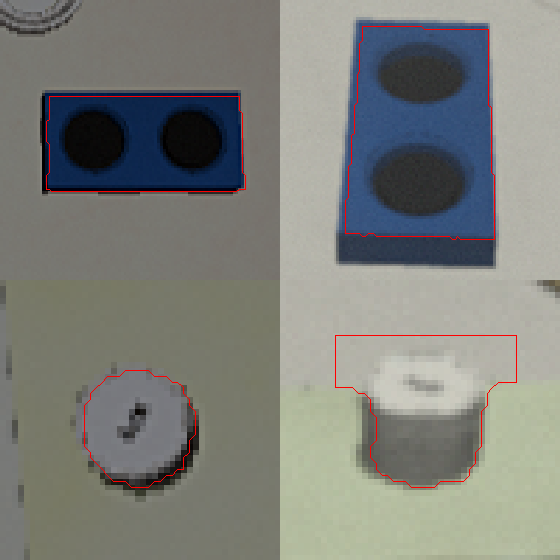

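The 2x2 opening shifted the masks, and the shaded sides are excluded. I'll fit the top faces only: the lid disc at z=0.044 and the carrier top at z=0.03.

```bash
sed -i 's/np.ones((2,2))/np.ones((3,3))/' h.py; cat >> h.py <<'E'
def face(x):
    return [p for p in box(x) if p[2]>.01]
def disc(z,r):
    return lambda x:[[x[0]+r*np.cos(t),x[1]+r*np.sin(t),z] for t in np.linspace(0,6.28,33)]
E
python3 - <<'E'
from h import *
ims=[imaging.get_image(n) for n in("top","side")]
V=[i["pixels"].astype(int).sum(2)/3 for i in ims]
print(V[0][174,170:202].astype(int));print(V[1][138:170,264].astype(int))
def otsu(im,u,v,w,inv=False):
    g=cv2.GaussianBlur(cv2.cvtColor(im["pixels"],cv2.COLOR_RGB2GRAY),(3,3),0);t,_=cv2.threshold(g[v-w:v+w,u-w:u+w].copy(),0,255,cv2.THRESH_OTSU);return (g<t)
bl=[blob(bluemask(i),u,v,60) for i,(u,v) in zip(ims,((336,177),(260,278)))]
lid=[blob((v>t)&notgreen(i)if k else (v>t)&notgreen(i),a,b,16) for k,(i,v,t,(a,b)) in enumerate(zip(ims,V,(110,205),((186,174),(264,152))))]
print([m.sum() for m in lid])
for a,b in((0,1),(1,2)):
    print("face",*fit(ims[a:b],bl[a:b],face,[.49,-.16,-.02]), "lid",*fit(ims[a:b],lid[a:b],disc(.044,.0285),[.506,.266]))
# well mouths: dark ellipse
for im,cs in zip(ims,(((319,176),(354,176)),((260,254),(260,292)))):
    for u,v in cs:
        m=blob(~bluemask(im)&(im["pixels"].max(2)<90),u,v,17);print("well",m.sum(),*fit([im],[m],disc(.025,.0315),px2w(im,u,v,.025)[:2]))
E
```

```text
[115 114 116 113  91 116 123 122 123 122 123 124 127 128  75  81  95 128
 122 121 122 123 124  98  76  56 126 118 117 116 118 116]
[175 173 175 170 168 186 197 199 191 160 153 186 202 193 162 131 109 106
 105 104 101  96 100 102 101 102 103 130 169 177 174 175]Traceback (most recent call last):
  File "<stdin>", line 8, in <module>
  File "h.py", line 38, in blob
    b=l==1+st[1:,4].argmax()
           ~~~~~~~~~~~~~~~^^
ValueError: attempt to get argmax of an empty sequence
```

```bash
python3 - <<'E'
from h import *
ims=[imaging.get_image(n) for n in("top","side")]
V=[i["pixels"].astype(int).sum(2)/3 for i in ims]
bl=[blob(bluemask(i),u,v,60) for i,(u,v) in zip(ims,((336,177),(260,278)))]
S0=cv2.cvtColor(ims[0]["pixels"],cv2.COLOR_RGB2HSV)[...,1]
lid=[blob((S0<23)&(V[0]>85),186,174,14),blob(V[1]>182,264,152,14)]
print([m.sum() for m in lid])
for a,b in((0,1),(1,2)):
    print("face",*fit(ims[a:b],bl[a:b],face,[.49,-.16,-.02]), "lid",*fit(ims[a:b],lid[a:b],disc(.044,.0285),[.506,.266]))
for im,cs in zip(ims,(((319,176),(354,176)),((260,254),(260,292)))):
    for u,v in cs:
        m=blob(~bluemask(im)&(im["pixels"].max(2)<90),u,v,17);print("well",m.sum(),*fit([im],[m],disc(.025,.0315),px2w(im,u,v,.025)[:2]))
q=np.array(monitor.get_obs()["orientation"])
for p in((.49,-.115,.15),(.49,-.215,.15),(.506,.266,.15)):
    for name,o in(("y-jaw",[0,.70710678,0,.70710678]),("x-jaw",[.5,.5,-.5,.5]),("x-jaw2",[-.5,.5,.5,.5])):
        j=ik(p,o);print(p,name,None if j is None else np.round(j,2))
E
```

```text
[np.int64(295), np.int64(61)]
face [ 0.48927206 -0.16394487 -0.01628267] 0.02097501851727157 lid [0.50598118 0.26835353] 0.07698350353495675
face [ 0.48982698 -0.16427879 -0.01794366] 0.057685409998896375 lid [0.50017578 0.27419727] 0.6625430629502036
well 322 [ 0.49219615 -0.11494614] 0.1410132779467399
well 314 [ 0.49065704 -0.21393752] 0.16309585588257103
well 530 [ 0.49199693 -0.11322442] 0.03908562098173285
well 684 [ 0.48988073 -0.21384641] 0.04979172343987226
(0.49, -0.115, 0.15) y-jaw [ 0.09  0.48  0.14  1.93 -0.1   0.74  1.86]
(0.49, -0.115, 0.15) x-jaw [-0.17  0.52  0.53  1.94 -0.37  0.78  0.57]
(0.49, -0.115, 0.15) x-jaw2 [-0.48  0.74  1.13  1.95 -0.81  1.   -2.11]
(0.49, -0.215, 0.15) y-jaw [ 0.23  0.53  0.21  1.85 -0.15  0.78  2.09]
(0.49, -0.215, 0.15) x-jaw [-0.09  0.62  0.74  1.86 -0.54  0.88  0.91]
(0.49, -0.215, 0.15) x-jaw2 [-0.27  0.78  1.13  1.86 -0.82  1.06 -1.94]
(0.506, 0.266, 0.15) y-jaw [-0.48  0.57 -0.07  1.74  0.05  0.83  1.  ]
(0.506, 0.266, 0.15) x-jaw [-0.71  0.58  0.29  1.75 -0.21  0.84 -0.32]
(0.506, 0.266, 0.15) x-jaw2 [-0.21  0.61 -0.49  1.73  0.36  0.89  2.29]
```

Both views agree: carrier at (0.4895, -0.164), yaw -0.017; well A (0.491, -0.114), well B (0.4895, -0.214); tin (0.506, 0.267). Now I'll probe the wells.

```bash
cat >> h.py <<'E'
DN=[0,.70710678,0,.70710678]
WELL=dict(a=np.array([.491,-.114]),b=np.array([.4895,-.214]));TIN=np.array([.506,.267])
def st(t):
    s=monitor.get_obs();print(t,round(s["clock"],2),np.round(s["tool_pos"],4),np.round(s["contact_force"],1),round(s["grip_width"],3));return s
E
python3 - <<'E'
from h import *
gripper_to(0.0);st("shut")
for k in "ab":
    w=WELL[k];env.reach([*w,.12 if k=="a" else .07],DN);st("above "+k)
    env.line_to([*w,.045],feed=.12)
    hit=env.line_to([*w,.004],feed=.03,max_force=4)
    z=st(f"probe {k} {hit}")["tool_pos"][2]
    env.line_to([*w,.07],feed=.15)
    if hit and z<.0165: print("empty:",k);break
E
```

```text
shut 2.05 [0.2221 0.6109 0.2187] [-0.7  0.2 -0.6] 0.004
above a 4.8 [ 0.4915 -0.1131  0.12  ] [-0.5  0.  -0.1] 0.004
probe a True 6.58 [ 0.4908 -0.114   0.0123] [-0.2  0.5  5.5] 0.004
empty: a
```

Well A is empty: the stop was at z = 0.0123 (floor expected at 0.012). Next is the tin, squeezed first along x to centre it, then gripped along y.

```bash
python3 - <<'E'
from h import *
env.line_to([*WELL["a"],.12],feed=.25)
XJ=[.5,.5,-.5,.5]
env.reach([*TIN,.12],XJ);gripper_to(1.0)
env.line_to([*TIN,.031],feed=.12,max_force=8);st("down x")
gripper_to(.3);st("squeezed x")
gripper_to(1.0);env.line_to([*TIN,.07],feed=.2)
env.reach([*TIN,.07],DN);env.line_to([*TIN,.031],feed=.1,max_force=8);st("down y")
gripper_to(.3);st("gripped y")
env.line_to([*TIN,.13],feed=.12);st("lifted")
im=imaging.get_image("side");cv2.imwrite("pics/lift.png",cv2.resize(im["pixels"][90:210,180:340,::-1],None,fx=4,fy=4))
E
```

```text
down x 11.48 [0.5067 0.2671 0.0316] [-0.6  0.7  0.5] 0.999
squeezed x 12.19 [0.5058 0.2671 0.0311] [-0.9 -0.4  1.7] 0.58
down y 14.96 [0.506  0.267  0.0309] [0.4 0.1 0.1] 1.004
gripped y 15.67 [0.5061 0.2671 0.0312] [0.7 0.3 1.2] 0.577
lifted 16.64 [0.5054 0.2667 0.1292] [-0.3 -0.2 -0.2] 0.573
```

View pics/lift.png

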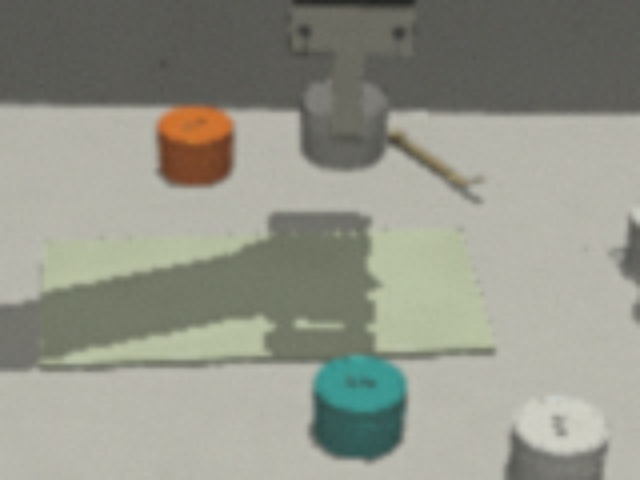

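The tin is held upright and centred, with the fingers on its upper part only. With the measured offset, seating should occur at TCP z ≈ 0.037.

```bash
python3 - <<'E'
from h import *
w=WELL["a"]
env.reach([*w,.13],DN);st("above")
env.line_to([*w,.062],feed=.12)
hit=env.line_to([*w,.0355],feed=.025,max_force=6);s=st(f"down {hit}")
E
```

```text
above 18.12 [ 0.4917 -0.1123  0.1299] [-0.6  0.1 -1.2] 0.576
down True 19.75 [ 0.4908 -0.114   0.0371] [-0.6 -0.   4.5] 0.58
```

Stopped at 0.0371, as predicted for fully home. Releasing, retreating and checking.

```bash
python3 - <<'E'
from h import *
w=WELL["a"]
gripper_to(.85);st("open")
env.line_to([*w,.15],feed=.15);env.reach([.45,.2,.25],DN);st("away")
ims=[imaging.get_image(n) for n in("top","side")]
for im in ims:
    for d in spotter.spot_in("tin",im)[:6]:
        b=d["bbox"];print(round(d["confidence"],2),np.round(b,0),px2w(im,b[0],b[1],.04).round(3))
a,b=ims
for im in ims: print("expected lid centre px",w2px(im,[*w,.05]))
c=[cv2.resize(im["pixels"][v-40:v+40,u-40:u+40,::-1],(380,380)) for im,u,v in((a,336,177),(b,260,270))]
cv2.imwrite("pics/end.png",np.hstack(c))
E
```

```text
open 20.38 [ 0.4899 -0.1138  0.0365] [ 0.  -0.6 -0.3] 0.847
away 22.55 [0.4504 0.1982 0.2494] [-0.1 -0.6  1. ] 0.849
0.87 [319. 176.  23.  20.] [ 0.49  -0.112  0.04 ]
0.8 [130. 213.  24.  21.] [0.398 0.419 0.04 ]
0.71 [248. 169.   8.  20.] [0.515 0.087 0.04 ]
0.83 [268. 191.  24.  27.] [0.512 0.079 0.04 ]
0.81 [259. 248.  28.  28.] [ 0.49  -0.115  0.04 ]
0.57 [232. 125.  21.  14.] [0.411 0.398 0.04 ]
expected lid centre px [320.04289702 175.35033152]
expected lid centre px [259.76704139 244.43961592]
```

View pics/end.png

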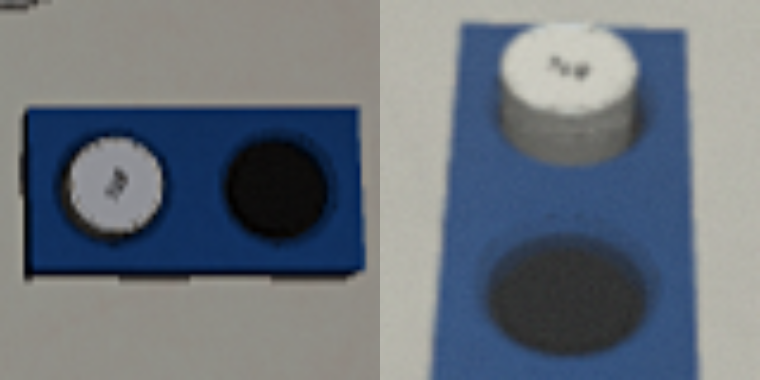

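The tin is upright in well A. Its lid centre in the side view is at about (259.8, 244.7), against an expected (259.8, 244.4) for fully home.

```bash
python3 -c "
from h import *
workorder.job_done();st('done')"
```

```text
the job is handed in; nothing more can be done
the job is handed in; nothing more can be done
```

The white tin from the green plate is seated in the left (+y) well, floor_a, and the job is handed in. The clock read about 22.6 s, and no verdict was reported.

- **Finding the empty well:** I probed floor_a with the closed fingertips. They stopped at z = 0.0123 m with about 5.5 N. The bare floor should be at 0.012 m and the puck at 0.023 m, so I took floor_a as empty and did not probe floor_b.
- **Picking and placing:** I squeezed the tin once along x to centre it, then gripped near its top along y. I lowered it at 25 mm/s until it touched at TCP z = 0.0371 m; fully home was predicted at about 0.037 m. Then I opened the gripper and moved clear.
- **Last checks:** Pictures from both cameras show the tin upright in the well. The lid is within about 1 px of where it should be when fully home, and the robot is clear of everything.
- **What disagreed:** The first silhouette fits failed because of a mask error. I replaced them with top-face fits, where the two cameras agreed on the carrier to about 1 mm. The side-view lid fit for the tin still failed, so its position came from the top view, backed by the detector.

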